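# Put the matches away in the push-release drawer

## Robot

A 6-joint arm with a two-finger parallel gripper is mounted at the origin on a cart in front of the work surface, level with it; the furniture and walls round the work are solid. World frame = base frame: x ahead of the robot, y to its left, z up, the work surface at z = 0. Lengths are in m, angles in rad, forces in N, time in s.
With the tool pointing down it reaches from about 0.3 to 0.85 m from the base axis. Payload 4.2 kg.
Tool frame: the origin (TCP) lies at the very end of the fingers, on their centre line; the grasp point (between the pads) lies 19 mm behind it (manip.tcp_to_grasp is the distance from the TCP to the grasp point, in m); z points along the fingers, y is the direction in which the jaws open and shut (so a half turn about z gives the same grasp; the last joint's range is limited). The gripper opens to 91 mm and grips with 3 to 60 N. Pads are 32 mm wide; open, the fingers measure 118 mm over their backs; the gripper's body (76 mm by 178 mm) begins 60 mm behind the grasp point.
Start: joints at [1.297, 0.32, 1.565, -0, 1.257, -0.02], TCP at [0.144, 0.557, 0.214] pointing down, gripper open.
Joint ranges: [-3.11, 3.11], [-0.84, 2.01], [0.21, 2.61], [-1.34, 4.49], [0.05, 2.63], [-2.56, 2.56]. Speed limits (rad/s): [2.57, 2.57, 3.14, 3.14, 3.14, 3.14].

## Interface

Orientations are given as a 3x3 rotation matrix whose columns are the frame's x, y, z axes.
In Python, from cell import manip gives the robot as it stands.
- The arm moves only by the tool play_rows, never from a script. Its argument "steps" is a list of rows, each a list of 4 numbers: the shift along the world's x, y, z in m, then the turn about the world's z in degrees. In form: [[x, y, z, twist], ...]. A call has exactly 5 rows; each row shifts and turns the commanded pose from where the row before left it; what a row does not reach is not made up. A row lasts 1/12 s, in which the tool goes at most 41.7 mm and 7.16 degrees, less where a joint would pass 70% of its speed; a pose out of reach is approached as far as the arm can. A call is refused whole if a number of a shift passes 0.0417 or a number of a turn 7.16, either way. A call with a gripper value outside its range is refused whole. "fingers" is the closure in counts, from 0 (fully open) to 255 (shut), set as the call begins (left out, the last holds). The fingers move at their own pace and stop on an object; "grip_force" is the grip in N (left out, the last holds). Time passes only in rows, so rows that do not move let the fingers close, or fill a call up. It gives the time, the measured TCP pose, the force and the opening at its end, in the units of the state.
- manip.sense(): the state, without advancing time (a new reading comes with each control period).
- manip.snapshot(name): name is "scene" or "top" or "wrist"; returns a dict with "image" (384x512x3 uint8, red, green, blue), "depth" (384x512 float32, m along the optical axis (not along the pixel's ray), 0 where there is no reading), "fx", "fy", "cx", "cy" (pixels), "rvec" (rotation vector, rad) and "tvec" (3), from world to camera coordinates, as OpenCV has them; the wrist camera has in their place "hand_eye" (4x4, takes a point from camera to tool coordinates, whose origin is the TCP and whose axes are the flange's). Camera axes: x right, y down, z forward; pixel columns grow to the right and rows downward; lengths in m; the calibration is good to about 2 mm. The wrist camera is an equidistant fisheye: a pixel r from the principal point sees the ray r / f radians off the axis. A picture is of the moment at which its call begins: read the wrist's pose just before it.
- manip.finish_job(): hands the job in, once; it reports no verdict.
Trained networks look in the newest picture that a camera, given by its name, has taken for a name from the list of things; names that differ only in an ending like _2 or _b are one class to them, and where a whole thing is asked for, a point or a joint stands for the part that bears it (a point fixed in the world has none). Each returns a list of dicts, best first, with "p" (0 to 1); they miss things now and then, are a little off and sometimes report something else, mostly with a low value. They report only what shows in the picture. A call takes as long as a camera call. They do not tell look-alikes from the thing itself.
- manip.search_frame(camera, target): "position" ([row, column] in pixels, amid what is visible of it).
The state is a dict: "time": time; "q": joint angles; "qvel": joint speeds; "joint_efforts": joint torques, N m; "ee_pos": TCP position; "tool_rot": TCP orientation; "ft_force": force on the tool from outside, world axes, zero at the start; "moment": the same for the moment, N m; "opening": finger opening in m.
Only numpy, scipy, OpenCV 4.12 (cv2) and the standard library are available. Lean on these libraries where they do the work, as an engineer would, in place of code of your own. Each camera call takes 0.05 s, during which the arm holds its last target.

## Task

Put the box of matches away in the small wooden drawer unit: press the round release button on its top so that the latched tray pops out, lay the matchbox flat in the tray's front compartment, printed side still up, then push the tray home, past its resting place, until it clicks and stays shut by itself. Work gently: press and push only as hard as the springs need, never with more than 15 N, and do not ram the tray against its stop. Leave the mug, the house ornament and the tealights where they stand.

Things in the scene. Friction and masses are not known exactly. Their poses are not given: they have to be found in the camera images.
- drawer_unit: Drawer unit of light wood, fixed to the table, 150 (x) x 130 (y) x 65 (z) mm, with a wide shallow tray in its front and a round steel button on its top. Origin: centre of its underside, at table height. Its front looks along its own -x, roughly towards the robot; z up. The tray slides out along -x; a stiff buffer inside (8 N per mm) stops it just past the click.
- release (a joint): Travel of the button in m: 0 up, grows as it is pressed straight down, bottoms at 0.009. Its spring resists with 1.5 N at the top, 4.7 N at the bottom. At 0.004 to 0.005 (about 3 N) the latch lets go and the tray springs out at once. The button also dips by itself as the tray is pushed home and jumps up again at the click.
- release_top (a point): Centre of the top face of the release button: a steel disc 26 mm across standing 13 mm out of a dark steel collar 42 mm wide and 5 mm high, 20 mm behind the middle of the unit's top, 83 mm above the table when up.
- tray (a joint): Slide of the tray in m, grows outward: 0 latched at rest, 0.085 fully out. A spring pushes it out, 4 N shut, 3 N fully out. It clicks only when pushed 1 to 16 mm deeper than its rest (differs each time, cannot be seen), then comes back to 0. Closing takes 3 to 4 N, then 5 to 8 N in the last 10 mm before the click, then less; 9 to 12 N is reached only on the buffer, past the click. Let go sooner, it springs out.
- tray_front (a point): Centre of the outer face of the tray's wooden front panel (110 mm wide, 20 mm thick, from 8 to 55 mm above the table, with a small flat label holder). It looks along the unit's -x and moves with the tray; latched it stands 20 mm proud of the unit's front edge, and never sinks flush with it. Axes as the unit's.
- tray_in (a point): Centre of the floor of the tray's front compartment, 11 mm above the table; moves with the tray; axes as the unit's. The compartment is 81 (x) x 102 (y) mm inside and wholly clear of the unit when the tray is fully out; side walls rise 23 mm and the rear divider 12 mm above its floor.
- matchbox: Cardboard matchbox with a red printed top, 36 (x) x 55 (y) x 16 (z) mm, 10 to 25 g, lying flat on the table. Origin: centre of its underside. Loose.
- mug: White mug, 74 x 105 x 83 mm, standing upright behind and left of the drawer unit; leave it alone. Origin: centre of its underside.
- house: White ceramic house ornament, 51 x 68 x 127 mm, standing to the left of the matchbox; leave it alone. Origin: centre of its underside.
- tealight_a: Tealight in a metal cup, 38 mm across, 20 mm high, standing left of the drawer unit; leave it alone. Origin: centre of its underside.
- tealight_b: Second tealight like the first, standing left of the matchbox; leave it alone. Origin: centre of its underside.
There are look-alikes about, which are no part of the job. Of the things that look like the matchbox, the smallest one is meant.

How it is judged:
On the way, in this order (a step that is already met when the one before it is completed fails the run):
1. the release has let the tray pop fully out (value of joint tray above 0.075 m), for 0.1 s.
2. the matchbox lies released and flat in the front compartment of the open tray (x of matchbox in the frame of tray_in between -0.04 and 0.04 m and y of matchbox in the frame of tray_in between -0.045 and 0.045 m and z of matchbox in the frame of tray_in below 0.005 m and angle between matchbox's own z axis and vertical below 0.15 rad and value of joint tray above 0.068 m and contact force between each of the arm, the fingers and matchbox below 0.05 N and linear speed of matchbox below 0.03 m/s), for 0.2 s.
At the end, for the whole second after the job is handed in: The tray is latched shut by itself (tray joint under 6 mm with nothing touching it, button up again to within 2 mm, at rest) and the matchbox lies flat, printed side up (within 0.15 rad), on the floor of its front compartment (x of matchbox in the frame of tray_in between -0.04 and 0.04 m and y of matchbox in the frame of tray_in between -0.045 and 0.045 m and z of matchbox in the frame of tray_in below 0.005 m and angle between matchbox's own z axis and vertical below 0.15 rad and value of joint tray below 0.006 m and value of joint release below 0.002 m and velocity of joint tray between -0.01 and 0.01 m/s and linear speed of matchbox below 0.03 m/s).
It fails at once if the button is pressed with more than 15 N (contact force between any of the fingers, the arm and release above 15 N).
It fails at once if the tray is pushed with more than 15 N (contact force between any of the fingers, the arm and tray above 15 N).
It fails at once if a bystander (mug, house ornament or tealight) is moved by more than 15 mm (distance of any of tealight_a, tealight_b, mug, house from where it was at the start of the episode above 0.015 m).
It also fails if it takes over 72 s, if anything falls off the work surface, if the arm or the gripper's body presses on something with over 40 N, if the wrist force passes 120 N, or if a joint passes its speed limit or range.

## Working session

There is one attempt and no reset: what is moved stays moved. The work goes in short steps, Python scripts to look and compute and a tool call to move; the robot and the scene stay as the last step left them, time stands still between calls to the robot, and variables do not carry over. Pictures are saved under pics/ and viewed, and the job is handed in when it is done.

Besides the shell and the picture viewer there is one more tool, called after "Emit:" by a JSON object that holds its "op" and its "data", one argument or row to a line. play_rows: Moves the arm, as the interface text tells. Its arguments: {"type":"object","properties":{"steps":{"type":"array"},"fingers":{"type":"number"},"grip_force":{"type":"number"}},"required":["steps"]}

```bash
mkdir -p pics; cat > h.py <<'E'
import numpy as np, cv2
from cell import manip
def snap(n,f=None):
    s=manip.snapshot(n)
    if f: cv2.imwrite('pics/'+f,cv2.cvtColor(s['image'],cv2.COLOR_RGB2BGR))
    return s
def world(s,r,c,d=None,z=None):
    R,_=cv2.Rodrigues(np.array(s['rvec'],float)); t=np.array(s['tvec'],float).ravel()
    ray=np.array([(c-s['cx'])/s['fx'],(r-s['cy'])/s['fy'],1.])
    if z is not None:
        o=-R.T@t; v=R.T@ray; return o+v*(z-o[2])/v[2]
    if d is None: d=s['depth'][int(round(r)),int(round(c))]
    return R.T@(ray*d-t)
def cloud(s):
    R,_=cv2.Rodrigues(np.array(s['rvec'],float)); t=np.array(s['tvec'],float).ravel()
    v,u=np.mgrid[:384,:512]; d=s['depth']
    p=np.stack([(u-s['cx'])/s['fx']*d,(v-s['cy'])/s['fy']*d,d],-1)
    return (p-t)@R
E
python3 - <<'E'
from h import *
np.set_printoptions(precision=3,suppress=True)
for n in ('scene','top'):
    s=snap(n,n+'0.png')
    for k in ('matchbox','drawer_unit','release_top','tray_front','mug','house','tealight_a'):
        for d in manip.search_frame(n,k)[:5]:
            r,c=d['position']; print(n,k,round(d['p'],2),np.round([r,c]),world(s,r,c))
st=manip.sense(); print(st)
E
```

```text
scene matchbox 0.82 [308. 291.] [ 0.393 -0.35   0.023]
scene matchbox 0.61 [181. 278.] [0.588 0.068 0.022]
scene matchbox 0.56 [293. 240.] [ 0.287 -0.244  0.024]
scene drawer_unit 0.96 [249. 338.] [ 0.597 -0.275  0.067]
scene tray_front 0.89 [259. 317.] [ 0.528 -0.27   0.057]
scene mug 0.62 [201. 322.] [ 0.679 -0.075  0.016]
scene house 0.58 [180. 280.] [0.598 0.065 0.028]
scene tealight_a 0.45 [224. 300.] [ 0.571 -0.115  0.008]
top matchbox 0.79 [220. 380.] [ 0.406 -0.343  0.026]
top matchbox 0.78 [160. 237.] [0.597 0.08  0.017]
top matchbox 0.68 [259. 346.] [ 0.293 -0.239  0.024]
top drawer_unit 0.69 [136. 354.] [ 0.648 -0.267  0.087]
top drawer_unit 0.59 [150. 348.] [ 0.609 -0.252  0.07 ]
top release_top 0.48 [142. 351.] [ 0.629 -0.258  0.083]
top tray_front 0.93 [175. 351.] [ 0.538 -0.259  0.051]
top house 0.93 [144. 144.] [0.625 0.342 0.115]
top tealight_a 0.66 [178. 177.] [0.514 0.234 0.17 ]
top tealight_a 0.49 [169. 300.] [ 0.566 -0.111  0.018]
{'time': 0.8, 'q': array([ 1.297,  0.32 ,  1.565, -0.   ,  1.257, -0.02 ]), 'qvel': array([-0.   ,  0.   , -0.001, -0.   , -0.001,  0.   ]), 'joint_efforts': array([  0.001, -41.23 , -23.222,   0.073,   0.037,   0.   ]), 'ee_pos': array([0.144, 0.557, 0.214]), 'tool_rot': array([[-0.968,  0.251,  0.   ],
       [ 0.251,  0.968,  0.   ],
       [-0.   ,  0.   , -1.   ]]), 'ft_force': array([0.08 , 0.073, 0.36 ]), 'moment': array([ 0.023, -0.02 , -0.016]), 'opening': 0.09152790948675511}
```

View pics/scene0.png

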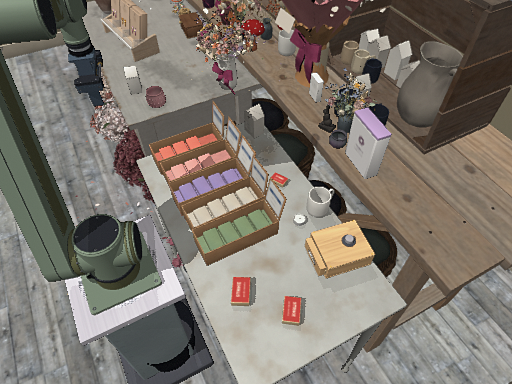

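View pics/top0.png

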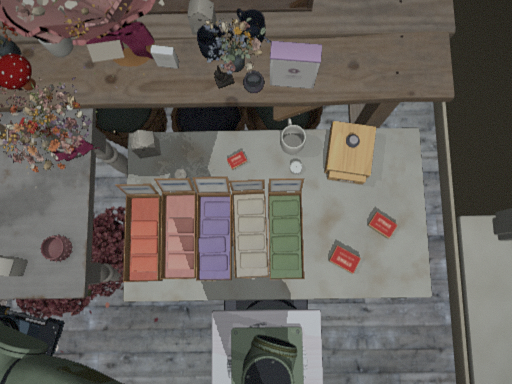

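Candidates for the matchbox in the top view (col,row): A (237,160), B (383,225) and C (345,260). A has the house (143,144) and a tealight (181,173) to its left, and it looks smallest. I'll measure sizes and enlarge it.

```bash
python3 - <<'E'
from h import *
np.set_printoptions(precision=3,suppress=True)
s=snap('top'); P=cloud(s); im=s['image'].astype(int)
red=((im[...,0]>120)&(im[...,1]<75)&(im[...,2]<75)).astype(np.uint8)
red[:120]=0
n,l,st,c=cv2.connectedComponentsWithStats(red)
for i in range(1,n):
    if st[i,4]<40: continue
    m=l==i; p=P[m]; (q,sz,a)=cv2.minAreaRect(p[:,:2].astype(np.float32)); 
    print('red',c[i],st[i,4],'ctr',np.array(q),'size',np.array(sz),a,'z',np.median(p[:,2]))
# drawer
p=P.reshape(-1,3); 
sel=(p[:,0]>.45)&(p[:,0]<.8)&(p[:,1]<-.13)&(p[:,1]>-.42)
for z0,z1 in((.058,.072),(.078,.09),(.045,.057)):
    q=p[sel&(p[:,2]>z0)&(p[:,2]<z1)]
    r=cv2.minAreaRect(q[:,:2].astype(np.float32)); print(z0,len(q),np.array(r[0]),np.array(r[1]),r[2],'z',np.median(q[:,2]),cv2.boxPoints(r).tolist() if len(q) else '')
# obstacles heightmap max
for x0 in np.arange(.3,.75,.05):
    print(round(x0,2),[ (round(float(np.percentile(q[:,2],99)),2) if len(q:=p[(p[:,0]>x0)&(p[:,0]<x0+.05)&(p[:,1]>y0)&(p[:,1]<y0+.05)]) else None) for y0 in np.arange(-.4,.45,.05)])
a=s['image']
def crop(x,y,w=30): return cv2.resize(a[y-w:y+w,x-w:x+w],(260,260),interpolation=cv2.INTER_CUBIC)
o=np.hstack([crop(237,160),crop(383,225),crop(345,260)]); cv2.imwrite('pics/c.png',o[...,::-1])
b=cv2.resize(a[120:200,120:400],(784,224),interpolation=cv2.INTER_CUBIC);cv2.imwrite('pics/d.png',b[...,::-1])
E
```

```text
red [236.456 159.505] 103 ctr [0.6   0.082] size [0.032 0.049] 27.701017379760742 z 0.016695253937643647
red [382.89  224.333] 219 ctr [ 0.357 -0.187] size [0.071 0.405] 12.664961814880371 z 0.02263506306079099
red [344.968 258.676] 278 ctr [ 0.294 -0.236] size [0.074 0.046] 59.985633850097656 z 0.024240597164001745
0.058 2106 [ 0.61 -0.26] [0.13 0.17] 80.52188110351562 z 0.06555494675190611 [[0.5155197381973267, -0.31026333570480347], [0.6834897994995117, -0.3383059501647949], [0.7049528360366821, -0.2097463607788086], [0.5369827747344971, -0.18170374631881714]]
0.078 58 [ 0.639 -0.264] [0.024 0.023] 75.19493865966797 z 0.0828447182356162 [[0.6250518560409546, -0.2727210521697998], [0.647681474685669, -0.2787021994590759], [0.6537096500396729, -0.25589466094970703], [0.6310800313949585, -0.2499135136604309]]
0.045 236 [ 0.611 -0.256] [0.125 0.172] 81.67745208740234 z 0.05415504105214132 [[0.5163736343383789, -0.3054492473602295], [0.6867824792861938, -0.3303776979446411], [0.7048437595367432, -0.20691227912902832], [0.5344349145889282, -0.1819838285446167]]
0.3 [0.01, 0.01, 0.03, 0.
[... 238 characters left out ...]
.08, 0.06, 0.08, 0.06, 0.07, 0.07, 0.07, 0.07, 0.07, 0.08]
0.45 [0.01, 0.01, 0.01, 0.01, 0.01, 0.12, 0.13, 0.13, 0.13, 0.13, 0.11, 0.11, 0.1, 0.1, 0.17, 0.17, 0.16]
0.5 [0.01, 0.07, 0.07, 0.06, 0.06, 0.17, 0.17, 0.17, 0.18, 0.18, 0.17, 0.17, 0.17, 0.17, 0.17, 0.17, 0.01]
0.55 [0.01, 0.07, 0.07, 0.07, 0.07, 0.02, 0.02, 0.01, 0.01, 0.02, 0.02, 0.01, 0.02, 0.02, 0.01, 0.01, 0.38]
0.6 [0.01, 0.07, 0.09, 0.07, 0.07, 0.09, 0.09, 0.01, 0.01, 0.02, 0.02, 0.01, 0.01, 0.01, 0.13, 0.13, 0.4]
0.65 [0.01, 0.07, 0.08, 0.07, 0.01, 0.09, 0.09, 0.01, 0.01, 0.01, 0.01, 0.01, 0.01, 0.01, 0.12, 0.13, 0.31]
0.7 [0.15, 0.16, 0.15, 0.16, 0.15, 0.16, 0.16, 0.15, 0.15, 0.16, 0.15, 0.15, 0.15, 0.57, 0.57, 0.57, 0.57]
```

```bash
python3 -c "
import cv2,numpy as np
a=cv2.imread('pics/c.png');b=cv2.imread('pics/d.png');b=cv2.copyMakeBorder(b,0,0,0,780-784 if 0 else 0,cv2.BORDER_CONSTANT)[:,:780]
cv2.imwrite('pics/e.png',np.vstack([a,b]))"
```

```text
(no output)
```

View pics/e.png

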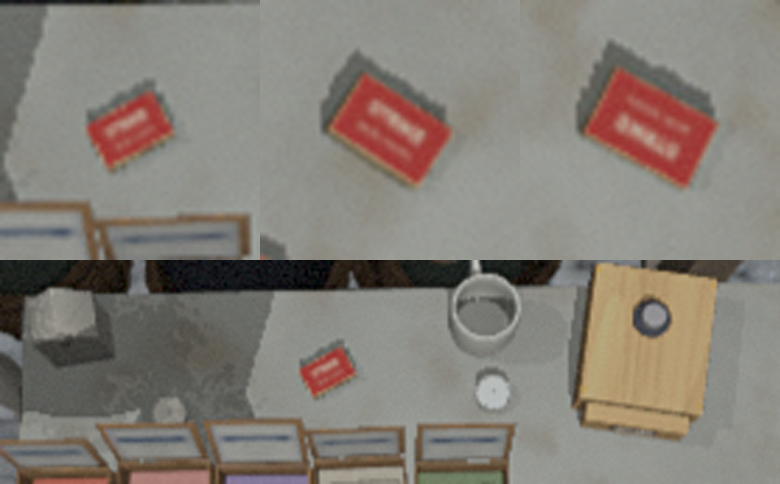

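A measures about 32 x 49 mm with its top at z = 17 mm. B and C are about 46 x 74 mm with tops at 23–24 mm. So A, at world (0.60, 0.08), is the one meant. Next I'll check clearance around the signs and take a precise yaw.

```bash
python3 - <<'E'
from h import *
np.set_printoptions(precision=3,suppress=True,linewidth=160)
for n in('top','scene'):
    s=snap(n); P=cloud(s); p=P.reshape(-1,3)
    print(n)
    for y0 in np.arange(-.24,.24,.02):
        q=p[(p[:,1]>y0)&(p[:,1]<y0+.02)&(p[:,0]>.4)&(p[:,0]<.66)&(p[:,2]>.085)]
        if len(q): 
            print(round(y0,2),'x range',q[:,0].min(),np.percentile(q[:,0],[2,98]),q[:,0].max(),'zmax',q[:,2].max(), len(q))
    q=p[(p[:,1]>-.35)&(p[:,1]<.2)&(p[:,0]>.7)&(p[:,0]<1.)&(p[:,2]>.05)]
    print('rear',np.percentile(q[:,0],[0,1,5]))
    im=s['image'].astype(int)
    m=((im[...,0]>100)&(im[...,1]<.6*im[...,0])&(im[...,2]<.65*im[...,0]))&(abs(P[...,0]-.6)<.05)&(abs(P[...,1]-.08)<.05)
    # use plane z=.016 intersection for box pixels
    rc=np.argwhere(m); w=np.array([world(s,r,c,z=.016) for r,c in rc])
    r=cv2.minAreaRect(w[:,:2].astype(np.float32)); print('box',r, 'cen',w.mean(0),len(w)); print(cv2.boxPoints(r))
E
```

```text
top
-0.14 x range 0.6347808061041841 [0.636 0.659] 0.6590692458612583 zmax 0.08778047993729347 6
-0.12 x range 0.4923574860283443 [0.492 0.627] 0.6312840460630018 zmax 0.17277314776135808 43
-0.1 x range 0.4902373123408414 [0.49  0.509] 0.6145850108523292 zmax 0.17306231318038015 91
-0.08 x range 0.4904454492882658 [0.492 0.621] 0.6272829303318433 zmax 0.17505607507076645 91
-0.06 x range 0.49044913952572067 [0.491 0.65 ] 0.657104783946959 zmax 0.17541901076668573 97
-0.04 x range 0.4902751544602623 [0.491 0.51 ] 0.5107296669494623 zmax 0.17505468047289327 96
-0.02 x range 0.4914517759018329 [0.492 0.51 ] 0.5102812332860646 zmax 0.1753720727588271 43
-0.0 x range 0.4965024318090981 [0.497 0.508] 0.5086374621389176 zmax 0.17554395901615422 68
0.02 x range 0.4965278766586344 [0.497 0.508] 0.5085326459593975 zmax 0.1774836624283991 74
0.04 x range 0.49526440427393625 [0.495 0.506] 0.5081601969086261 zmax 0.17535456641205618 70
0.06 x range 0.4950443543439343 [0.495 0.506] 0.5066817651816568 zmax 0.1750018252987928 71
0.08 x range 0.49309915202210314 [0.495 0.515] 0.5179525181904818 zmax
[... 2206 characters left out ...]
095314 78
0.14 x range 0.49062372352010325 [0.491 0.518] 0.5205142277631729 zmax 0.17179396264868543 84
0.16 x range 0.4904451823721455 [0.493 0.517] 0.5189417899619014 zmax 0.17324421588341482 79
0.18 x range 0.4932904350841863 [0.494 0.517] 0.5188585067080485 zmax 0.17501745621940137 50
0.2 x range 0.4954775833998081 [0.496 0.515] 0.5159961211814781 zmax 0.17782644754219679 72
0.22 x range 0.49533831466850803 [0.496 0.515] 0.5173087931904305 zmax 0.17391300781246913 69
rear [0.7   0.732 0.736]
box ((0.6024107933044434, 0.08409829437732697), (0.03182635456323624, 0.05279498174786568), 27.962711334228516) cen [0.602 0.084 0.016] 96
[[0.576 0.1  ]
 [0.601 0.053]
 [0.629 0.068]
 [0.604 0.115]]
```

Emit:
{"op": "play_rows", "data": {
  "steps": [
    [0.02,-0.033,0.01,1],
    [0.02,-0.033,0.01,1],
    [0.02,-0.033,0.01,1],
    [0.02,-0.033,0.01,1],
    [0.02,-0.033,0.01,1]
  ],
  "fingers": 255,
  "grip_force": 10
}}

```text
time: 1.37
ee_pos: [0.2449, 0.39, 0.2645]
tool_rot: [[-0.986, 0.164, 0.0], [0.164, 0.986, 0.0], [-0.0, 0.0, -1.0]]
ft_force: [0.6, 0.6, 0.1]
opening: 0.0605
```

Emit:
{"op": "play_rows", "data": {
  "steps": [
    [0.02,-0.033,0,0],
    [0.02,-0.033,0,0],
    [0.02,-0.033,0,0],
    [0.02,-0.033,0,0],
    [0.02,-0.033,0,0]
  ]
}}

```text
time: 1.78
ee_pos: [0.3449, 0.2249, 0.2643]
tool_rot: [[-0.986, 0.165, 0.001], [0.165, 0.986, 0.001], [-0.001, 0.001, -1.0]]
ft_force: [0.9, 0.4, 0.4]
opening: 0.0275
```

Emit:
{"op": "play_rows", "data": {
  "steps": [
    [0.02,-0.033,0,0],
    [0.02,-0.033,0,0],
    [0.02,-0.033,0,0],
    [0.02,-0.033,0,0],
    [0.02,-0.033,0,0]
  ]
}}

```text
time: 2.2
ee_pos: [0.445, 0.0597, 0.2643]
tool_rot: [[-0.986, 0.166, 0.001], [0.166, 0.986, 0.0], [-0.001, 0.0, -1.0]]
ft_force: [0.8, 0.3, 0.5]
opening: 0.0002
```

Emit:
{"op": "play_rows", "data": {
  "steps": [
    [0.02,-0.033,0,0],
    [0.02,-0.033,0,0],
    [0.02,-0.033,0,0],
    [0.02,-0.033,0,0],
    [0.02,-0.033,0,0]
  ]
}}

```text
time: 2.62
ee_pos: [0.545, -0.1053, 0.2641]
tool_rot: [[-0.986, 0.166, 0.0], [0.166, 0.986, 0.0], [-0.0, 0.0, -1.0]]
ft_force: [0.3, -0.2, 0.5]
opening: 0.0006
```

Emit:
{"op": "play_rows", "data": {
  "steps": [
    [0.02,-0.033,0,0],
    [0.02,-0.033,0,0],
    [0.02,-0.033,0,0],
    [0.02,-0.033,-0.01,0],
    [0.015,-0.029,-0.01,0]
  ]
}}

```text
time: 3.03
ee_pos: [0.6409, -0.2669, 0.244]
tool_rot: [[-0.986, 0.166, 0.002], [0.166, 0.986, -0.001], [-0.002, -0.001, -1.0]]
ft_force: [-0.4, 0.5, 0.3]
opening: 0.0007
```

Emit:
{"op": "play_rows", "data": {
  "steps": [
    [-0.001,0.002,-0.035,0],
    [0,0,-0.035,0],
    [0,0,-0.035,0],
    [0,0,-0.025,0],
    [0,0,-0.012,0]
  ]
}}

```text
time: 3.45
ee_pos: [0.6361, -0.2616, 0.0974]
tool_rot: [[-0.986, 0.166, -0.007], [0.166, 0.986, 0.003], [0.007, 0.002, -1.0]]
ft_force: [-1.5, 0.2, -0.7]
opening: 0.0007
```

```bash
python3 - <<'E'
from h import *
s=manip.sense(); print(s['ee_pos'],s['ft_force'])
a=snap('scene')['image'][180:300,260:420]
cv2.imwrite('pics/p1.png',cv2.resize(a,(800,600),interpolation=cv2.INTER_CUBIC)[...,::-1])
E
```

```text
[ 0.63609997 -0.26159677  0.09736528] [-1.54109128  0.17441915 -0.727221  ]
```

View pics/p1.png

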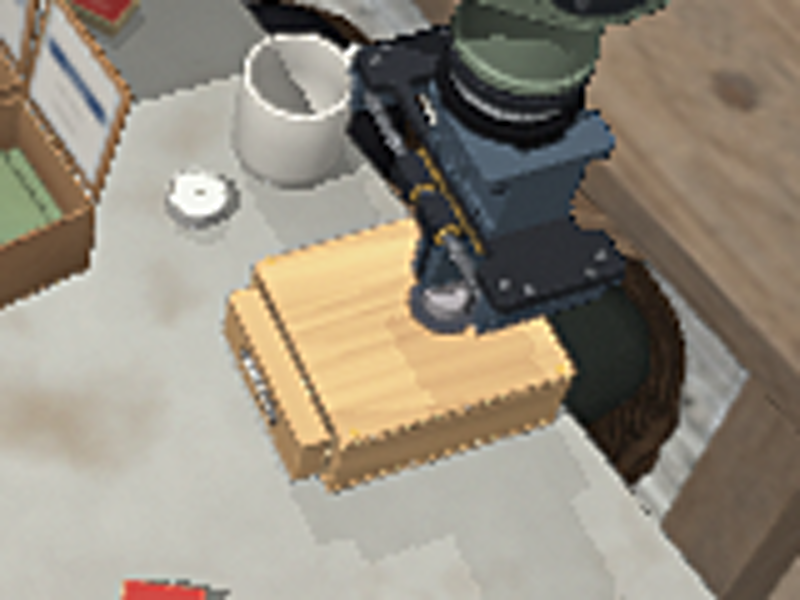

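The closed fingers are over the button, which shows at about (448,300) in the crop. The body is clear of the mug and bench, so I'll press slowly.

Emit:
{"op": "play_rows", "data": {
  "steps": [
    [0.001,-0.001,-0.003,0],
    [0,0,-0.003,0],
    [0,0,-0.003,0],
    [0,0,-0.002,0],
    [0,0,-0.002,0]
  ]
}}

```text
time: 3.92
ee_pos: [0.64, -0.2636, 0.0902]
tool_rot: [[-0.986, 0.166, 0.002], [0.166, 0.986, -0.001], [-0.002, -0.0, -1.0]]
ft_force: [-1.1, 0.6, -0.3]
opening: 0.0003
```

Emit:
{"op": "play_rows", "data": {
  "steps": [
    [0,0,-0.001,0],
    [0,0,-0.001,0],
    [0,0,-0.001,0],
    [0,0,-0.001,0],
    [0,0,-0.001,0]
  ]
}}

```text
time: 4.33
ee_pos: [0.6394, -0.2634, 0.084]
tool_rot: [[-0.986, 0.166, 0.0], [0.166, 0.986, 0.0], [-0.0, 0.0, -1.0]]
ft_force: [-0.5, 0.2, -0.0]
opening: 0.0008
```

Emit:
{"op": "play_rows", "data": {
  "steps": [
    [0,0,-0.001,0],
    [0,0,-0.001,0],
    [0,0,-0.001,0],
    [0,0,-0.001,0],
    [0,0,-0.001,0]
  ]
}}

```text
time: 4.75
ee_pos: [0.6394, -0.2634, 0.0791]
tool_rot: [[-0.986, 0.166, 0.0], [0.166, 0.986, -0.0], [-0.0, 0.0, -1.0]]
ft_force: [-1.0, -0.7, 1.7]
opening: 0.0005
```

Emit:
{"op": "play_rows", "data": {
  "steps": [
    [0,0,-0.0007,0],
    [0,0,-0.0005,0],
    [0,0,0,0],
    [0,0,0,0],
    [0,0,0,0]
  ]
}}

```text
time: 5.17
ee_pos: [0.6394, -0.2634, 0.078]
tool_rot: [[-0.986, 0.166, 0.0], [0.166, 0.986, 0.0], [-0.0, 0.0, -1.0]]
ft_force: [-1.5, 0.0, 2.7]
opening: 0.0003
```

```bash
python3 - <<'E'
from h import *
a=snap('scene')['image'][180:330,240:440]
cv2.imwrite('pics/p2.png',cv2.resize(a,(800,600),interpolation=cv2.INTER_CUBIC)[...,::-1])
E
```

```text
(no output)
```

View pics/p2.png

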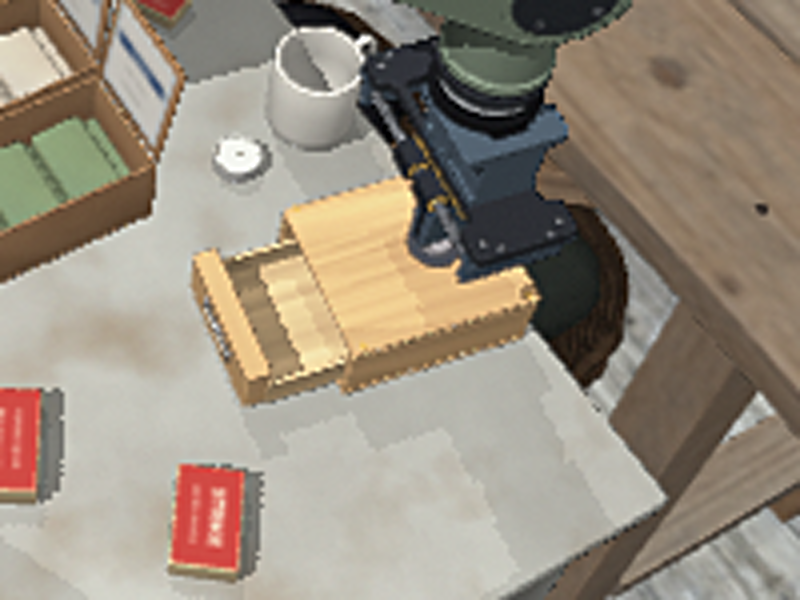

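The tray has popped out, with its front panel now at about (230,325) in the crop. I'll lift off and check it is fully out.

Emit:
{"op": "play_rows", "data": {
  "steps": [
    [0,0,0.01,0],
    [0,0,0.03,0],
    [0,0,0.04,0],
    [0,0,0.04,0],
    [0,0,0.04,0]
  ],
  "fingers": 40
}}

```text
time: 5.63
ee_pos: [0.639, -0.2633, 0.2396]
tool_rot: [[-0.986, 0.166, -0.0], [0.166, 0.986, 0.0], [0.0, 0.0, -1.0]]
ft_force: [1.9, -0.1, -0.3]
opening: 0.0308
```

```bash
cat > tray.py <<'E'
from h import *
np.set_printoptions(precision=3,suppress=True)
a=np.deg2rad(-9.5); U=np.array([np.cos(a),np.sin(a)]); V=np.array([-np.sin(a),np.cos(a)]); C=np.array([.6195,-.2615])
def tray(n='scene',f=None):
    s=snap(n,f); p=cloud(s).reshape(-1,3); l=(p[:,:2]-C)@np.c_[U,V]
    m=(abs(l[:,1])<.045)&(l[:,0]>-.24)&(l[:,0]<-.07)&(p[:,2]>.045)&(p[:,2]<.062)
    q=l[m]; 
    print(n,'panel top x in unit: n',len(q),np.percentile(q[:,0],[2,10,50,90,98]),'y',q[:,1].min(),q[:,1].max())
    return s
E
python3 - <<'E'
from tray import *
tray('scene'); s=tray('top')
p=cloud(s).reshape(-1,3); l=(p[:,:2]-C)@np.c_[U,V]
m=(p[:,2]>.06)&(p[:,2]<.07)&(abs(l[:,1])<.1)&(abs(l[:,0])<.09)
q=l[m];print(cv2.minAreaRect(q.astype(np.float32)),np.percentile(q,[1,99],axis=0))
m=(p[:,2]>.043)&(p[:,2]<.062)&(abs(l[:,1])<.08)&(l[:,0]<-.12)&(l[:,0]>-.23)
print(cv2.minAreaRect(l[m].astype(np.float32)))
print(manip.sense()['ee_pos'])
E
```

```text
scene panel top x in unit: n 208 [-0.18  -0.179 -0.171 -0.162 -0.087] y -0.044827162699599216 0.044847212718702Traceback (most recent call last):
  File "<stdin>", line 2, in <module>
  File "tray.py", line 8, in tray
    print(n,'panel top x in unit: n',len(q),np.percentile(q[:,0],[2,10,50,90,98]),'y',q[:,1].min(),q[:,1].max())
                                            ~~~~~~~~~~~~~^^^^^^^^^^^^^^^^^^^^^^^^
    return _quantile_unchecked(
        a, q, axis, out, overwrite_input, method, keepdims, weights)
    return _ureduce(a,
                    func=_quantile_ureduce_func,
    ...<5 lines>...
                    overwrite_input=overwrite_input,
                    method=method)
    r = func(a, **kwargs)
    result = _quantile(arr,
                       quantiles=q,
    ...<2 lines>...
                       out=out,
                       weights=wgt)
    slices_having_nans = np.isnan(arr[-1, ...])
                                  ~~~^^^^^^^^^
IndexError: index -1 is out of bounds for axis 0 with size 0
```

Emit:
{"op": "play_rows", "data": {
  "steps": [
    [-0.0035,0.0385,0,6.3],
    [-0.0035,0.0385,0,6.3],
    [-0.0035,0.0385,0,6.3],
    [-0.0035,0.0385,0,6.3],
    [-0.0035,0.0385,0,6.3]
  ],
  "fingers": 15
}}

```text
time: 6.15
ee_pos: [0.6213, -0.0693, 0.2376]
tool_rot: [[-0.926, -0.378, -0.0], [-0.378, 0.926, 0.0], [0.0, 0.0, -1.0]]
ft_force: [0.5, 0.9, -0.6]
opening: 0.072
```

Emit:
{"op": "play_rows", "data": {
  "steps": [
    [-0.0035,0.0385,0,0],
    [-0.0035,0.0385,0,0],
    [-0.0035,0.0385,0,0],
    [-0.0035,0.0385,0,0],
    [-0.0035,0,-0.01,0]
  ]
}}

```text
time: 6.57
ee_pos: [0.6048, 0.0899, 0.2294]
tool_rot: [[-0.925, -0.379, 0.004], [-0.379, 0.925, 0.004], [-0.005, 0.003, -1.0]]
ft_force: [-0.3, -0.1, 0.3]
opening: 0.0859
```

```bash
python3 - <<'E'
from h import *
s=manip.sense(); print(s['ee_pos'],s['tool_rot'],s['opening'])
w=snap('wrist','w1.png'); print(w['fx'],w['cx'],w['cy'],np.round(w['hand_eye'],3))
E
```

```text
[0.6048252  0.08991066 0.22936972] [[-0.92529946 -0.37921719  0.00390178]
 [-0.37920013  0.92530386  0.00447406]
 [-0.00530698  0.00266029 -0.99998238]] 0.08588606419584936
297.3186396354542 262.57419195959494 188.5143227836641 [[-0.    -0.957 -0.289  0.083]
 [ 1.    -0.    -0.     0.002]
 [-0.    -0.289  0.957 -0.172]
 [ 0.     0.     0.     1.   ]]
```

View pics/w1.png

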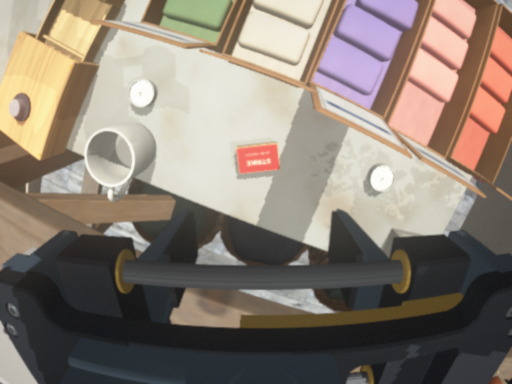

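```bash
python3 - <<'E'
from h import *
np.set_printoptions(precision=3,suppress=True)
st=manip.sense(); T=st['ee_pos'];R=st['tool_rot']; print(st['q'])
for n in('scene','top'):
    s=snap(n,n+'3.png'); p=(cloud(s).reshape(-1,3)-T)@R
    m=(abs(p[:,1])<.12)&(abs(p[:,0])<.2)&(p[:,2]>-.3)&(p[:,2]<.02); p=p[m]
    print(n)
    for z in np.arange(-.3,.02,.02):
        q=p[(p[:,2]>z)&(p[:,2]<z+.02)]
        if len(q)>3: print(round(z,2),len(q),'x',np.percentile(q[:,0],[1,99]),'y',np.percentile(q[:,1],[1,99]))
# matchbox from wrist
w=snap('wrist'); im=w['image'].astype(int)
m=((im[...,0]>120)&(im[...,1]<.5*im[...,0])&(im[...,2]<.5*im[...,0]))
m[:, :200]=0;m[:,310:]=0;m[:120]=0;m[200:]=0
rc=np.argwhere(m); H=np.array(w['hand_eye'])
def wr(r,c,z):
    v=np.array([c-w['cx'],r-w['cy']]); rr=np.hypot(*v)/w['fx']; d=np.array([*(v/np.hypot(*v)*np.sin(rr)),np.cos(rr)])
    o=T+R@H[:3,3]; g=R@H[:3,:3]@d; return o+g*(z-o[2])/g[2]
W=np.array([wr(r,c,.016) for r,c in rc]); r=cv2.minAreaRect(W[:,:2].astype(np.float32)); print(len(W),r,'\n',cv2.boxPoints(r))
E
```

```text
[ 0.123  0.368  1.461  0.001  1.316 -1.836]
scene
-0.3 17 x [0.004 0.033] y [-0.057 -0.018]
-0.28 152 x [-0.008  0.037] y [-0.035  0.014]
-0.26 167 x [-0.013  0.037] y [-0.035  0.019]
-0.24 182 x [-0.018  0.038] y [-0.037  0.025]
-0.22 131 x [-0.017  0.038] y [-0.037  0.02 ]
-0.2 270 x [-0.034  0.039] y [-0.049  0.03 ]
-0.18 182 x [-0.035  0.04 ] y [-0.051  0.012]
-0.16 149 x [-0.021  0.028] y [-0.051  0.017]
-0.14 580 x [-0.034  0.039] y [-0.089  0.088]
-0.12 346 x [-0.193  0.041] y [-0.09   0.085]
-0.1 244 x [-0.188  0.04 ] y [-0.101  0.077]
-0.08 135 x [-0.199  0.03 ] y [-0.119  0.056]
-0.06 121 x [-0.198  0.019] y [-0.119  0.055]
-0.04 101 x [-0.199  0.02 ] y [-0.117  0.053]
-0.02 84 x [-0.197  0.02 ] y [-0.086  0.052]
0.0 44 x [-0.199 -0.18 ] y [-0.112 -0.035]
top
-0.3 106 x [0.021 0.039] y [-0.018  0.03 ]
-0.28 85 x [0.013 0.036] y [-0.026  0.03 ]
-0.26 96 x [0.005 0.036] y [-0.029  0.033]
-0.24 141 x [0.002 0.038] y [-0.035  0.034]
-0.22 58 x [0.004 0.038] y [-0.032  0.034]
-0.2 159 x [-0.023  0.039] y [-0.049  0.035]
-0.18 73 x [-0.023  0.039] y [-0.049  0.018]
-0.14 386 x [-0.19   0.038] y [-0.105  0.065]
-0.12 311 x [-0.194  0.039] y [-0.104  0.062]
-0.1 181 x [-0.193  0.039] y [-0.119  0.054]
-0.08 149 x [-0.199 -0.133] y [-0.119 -0.026]
-0.06 76 x [-0.2    0.012] y [-0.119  0.043]
-0.04 26 x [-0.199 -0.177] y [-0.118 -0.045]
-0.02 9 x [-0.194 -0.182] y [-0.111 -0.044]
0.0 6 x [-0.2   -0.197] y [-0.114 -0.041]
594 ((0.5986136198043823, 0.08695202320814133), (0.030473344027996063, 0.0499638132750988), 28.539440155029297) 
 [[0.573 0.102]
 [0.597 0.058]
 [0.624 0.072]
 [0.6   0.116]]
```

View pics/scene3.png

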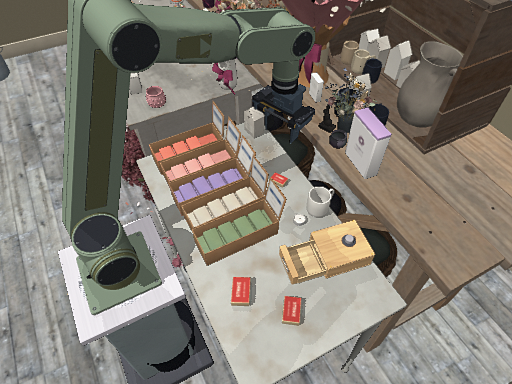

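Emit:
{"op": "play_rows", "data": {
  "steps": [
    [-0.001,0.002,-0.036,0],
    [0,0,-0.036,0],
    [0,0,-0.036,0],
    [0,0,-0.036,0],
    [0,0,-0.026,0]
  ]
}}

```text
time: 7.18
ee_pos: [0.6026, 0.0832, 0.0552]
tool_rot: [[-0.928, -0.372, -0.002], [-0.372, 0.928, -0.0], [0.002, 0.0, -1.0]]
ft_force: [0.2, -0.3, 0.2]
opening: 0.0859
```

Emit:
{"op": "play_rows", "data": {
  "steps": [
    [0,0,-0.02,0],
    [0,0,-0.01,0],
    [0,0,0,0],
    [0,0,0,0],
    [0,0,0,0]
  ]
}}

```text
time: 7.6
ee_pos: [0.6049, 0.0848, 0.0295]
tool_rot: [[-0.928, -0.373, 0.003], [-0.373, 0.928, 0.0], [-0.003, -0.001, -1.0]]
ft_force: [0.6, 0.2, 0.3]
opening: 0.0856
```

```bash
python3 - <<'E'
from h import *
s=manip.sense(); print(s['ee_pos'],s['ft_force'],s['opening'])
a=snap('wrist','w2.png')
E
```

```text
[0.60493352 0.08475202 0.02946732] [0.567323   0.20353128 0.31432173] 0.08556195623408036
```

View pics/w2.png

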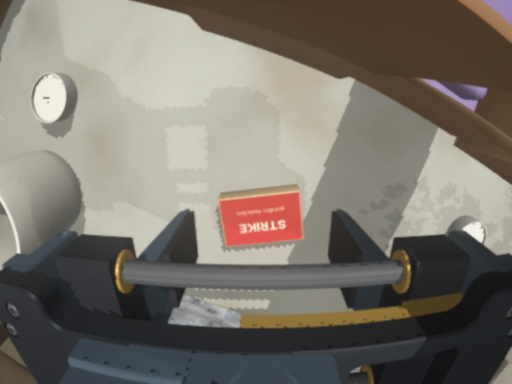

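```bash
python3 - <<'E'
from h import *
np.set_printoptions(precision=4,suppress=True)
st=manip.sense(); T=st['ee_pos'];R=st['tool_rot']
w=snap('wrist'); im=w['image'].astype(int)
m=((im[...,0]>110)&(im[...,1]<.5*im[...,0])&(im[...,2]<.5*im[...,0])); m[:, :200]=0;m[:,320:]=0;m[:170]=0;m[260:]=0
rc=np.argwhere(m); H=np.array(w['hand_eye'])
def wr(r,c,z):
    v=np.array([c-w['cx'],r-w['cy']]); rr=np.hypot(*v)/w['fx']; d=np.array([*(v/np.hypot(*v)*np.sin(rr)),np.cos(rr)])
    o=T+R@H[:3,3]; g=R@H[:3,:3]@d; return o+g*(z-o[2])/g[2]
W=np.array([wr(r,c,.016) for r,c in rc]); r=cv2.minAreaRect(W[:,:2].astype(np.float32)); print(len(W),r)
print('in tool', ((np.array([*r[0],.016])-T)@R))
E
```

```text
2834 ((0.6001936793327332, 0.08344161510467529), (0.03312472626566887, 0.05234471336007118), 28.522661209106445)
in tool [0.005  0.0004 0.0136]
```

Emit:
{"op": "play_rows", "data": {
  "steps": [
    [-0.002,-0.001,-0.01,0],
    [0,0,-0.008,0],
    [0,0,-0.006,0],
    [0,0,0,0],
    [0,0,0,0]
  ]
}}

```text
time: 8.12
ee_pos: [0.6009, 0.0841, 0.003]
tool_rot: [[-0.927, -0.374, -0.002], [-0.374, 0.927, -0.0], [0.001, 0.0, -1.0]]
ft_force: [0.1, 0.5, -0.1]
opening: 0.086
```

Emit:
{"op": "play_rows", "data": {
  "steps": [
    [0,0,0,0],
    [0,0,0,0],
    [0,0,0,0],
    [0,0,0,0],
    [0,0,0,0]
  ],
  "fingers": 160,
  "grip_force": 5
}}

```text
time: 8.53
ee_pos: [0.6015, 0.0841, 0.004]
tool_rot: [[-0.927, -0.374, 0.0], [-0.374, 0.927, 0.0], [-0.0, -0.0, -1.0]]
ft_force: [0.7, 0.6, 1.2]
opening: 0.0576
```

Emit:
{"op": "play_rows", "data": {
  "steps": [
    [0,0,0,0],
    [0,0,0,0],
    [0,0,0,0],
    [0,0,0,0],
    [0,0,0,0]
  ]
}}

```text
time: 8.95
ee_pos: [0.6016, 0.0841, 0.004]
tool_rot: [[-0.927, -0.374, 0.0], [-0.374, 0.927, 0.0], [-0.0, -0.0, -1.0]]
ft_force: [0.0, 0.3, 1.9]
opening: 0.0578
```

Emit:
{"op": "play_rows", "data": {
  "steps": [
    [0,0,0,1.5],
    [0,0,0,1.5],
    [0,0,0,1.5],
    [0,0,0,0],
    [0,0,0,0]
  ],
  "fingers": 180,
  "grip_force": 10
}}

```text
time: 9.37
ee_pos: [0.6016, 0.0841, 0.004]
tool_rot: [[-0.896, -0.445, 0.0], [-0.445, 0.896, 0.0], [-0.0, -0.0, -1.0]]
ft_force: [0.2, 0.3, 3.2]
opening: 0.0574
```

Emit:
{"op": "play_rows", "data": {
  "steps": [
    [0,0,0.01,0],
    [0,0,0.02,0],
    [0,0,0.02,0],
    [0,0,0.02,0],
    [0,0,0.02,0]
  ]
}}

```text
time: 9.78
ee_pos: [0.6011, 0.0841, 0.095]
tool_rot: [[-0.895, -0.445, -0.001], [-0.445, 0.895, 0.0], [0.0, 0.0, -1.0]]
ft_force: [-0.4, -0.1, 0.4]
opening: 0.057
```

```bash
python3 - <<'E'
from h import *
s=manip.sense(); print(s['ee_pos'],s['ft_force'],s['opening'])
a=snap('wrist','w3.png')
E
```

```text
[0.60105661 0.08407593 0.09499388] [-0.41019396 -0.05699503  0.37388821] 0.057016297611224676
```

View pics/w3.png

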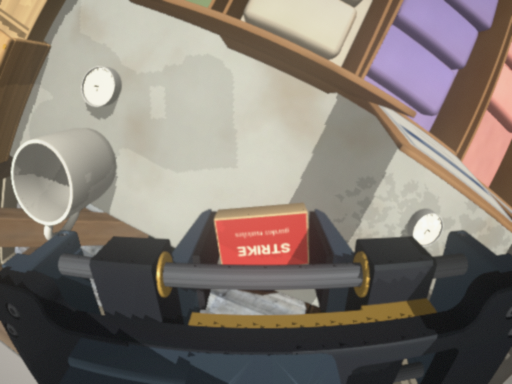

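Emit:
{"op": "play_rows", "data": {
  "steps": [
    [0,0,0.035,0],
    [0,0,0.035,0],
    [0,0,0.035,0],
    [0,-0.01,0.03,-6],
    [-0.005,-0.02,0.02,-6]
  ]
}}

```text
time: 10.25
ee_pos: [0.5977, 0.0554, 0.2523]
tool_rot: [[-0.969, -0.247, 0.005], [-0.247, 0.969, 0.001], [-0.005, 0.0, -1.0]]
ft_force: [0.8, -0.2, 0.4]
opening: 0.057
```

Emit:
{"op": "play_rows", "data": {
  "steps": [
    [-0.01,-0.033,0,-6],
    [-0.01,-0.033,0,-6],
    [-0.01,-0.033,0,-6],
    [-0.01,-0.033,0,-6],
    [-0.01,-0.033,0,0]
  ]
}}

```text
time: 10.67
ee_pos: [0.5453, -0.1122, 0.2488]
tool_rot: [[-0.986, 0.169, -0.0], [0.169, 0.986, 0.0], [0.0, 0.0, -1.0]]
ft_force: [1.1, -0.5, -0.1]
opening: 0.0575
```

Emit:
{"op": "play_rows", "data": {
  "steps": [
    [-0.01,-0.033,0,0],
    [-0.01,-0.033,0,0],
    [-0.01,-0.033,-0.01,0],
    [-0.01,-0.03,-0.02,0],
    [-0.004,-0.006,-0.03,0]
  ]
}}

```text
time: 11.08
ee_pos: [0.5025, -0.2509, 0.1905]
tool_rot: [[-0.986, 0.17, 0.005], [0.17, 0.986, -0.005], [-0.006, -0.004, -1.0]]
ft_force: [0.8, -0.1, -0.4]
opening: 0.0573
```

Emit:
{"op": "play_rows", "data": {
  "steps": [
    [0,0,-0.035,0],
    [0,0,-0.03,0],
    [0,0,-0.03,0],
    [0,0,0,0],
    [0,0,0,0]
  ]
}}

```text
time: 11.5
ee_pos: [0.5014, -0.2455, 0.0929]
tool_rot: [[-0.986, 0.166, -0.003], [0.166, 0.986, 0.002], [0.003, 0.001, -1.0]]
ft_force: [-0.1, 0.6, -0.5]
opening: 0.0576
```

```bash
python3 - <<'E'
from tray import *
s=manip.sense(); T=s['ee_pos'];print(T,s['tool_rot'],s['ft_force'],s['opening'],'unit', (T[:2]-C)@np.c_[U,V])
a=snap('wrist','w4.png')
b=tray('scene','s4.png')
E
```

```text
[ 0.501 -0.245  0.093] [[-0.986  0.166 -0.003]
 [ 0.166  0.986  0.002]
 [ 0.003  0.001 -1.   ]] [-0.072  0.645 -0.496] 0.057568946553422325 unit [-0.119 -0.004]
scene panel top x in unit: n 202 [-0.18  -0.179 -0.171 -0.162 -0.161] y -0.044087344679947155 0.044690696827529686
```

View pics/w4.png

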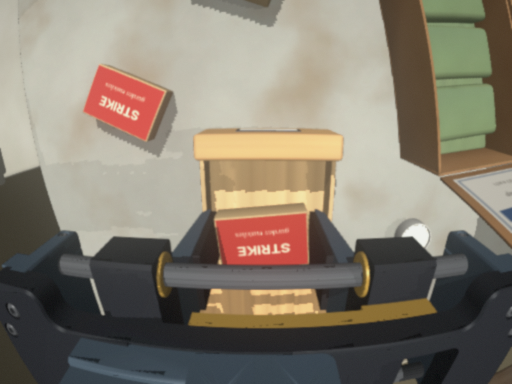

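View pics/s4.png

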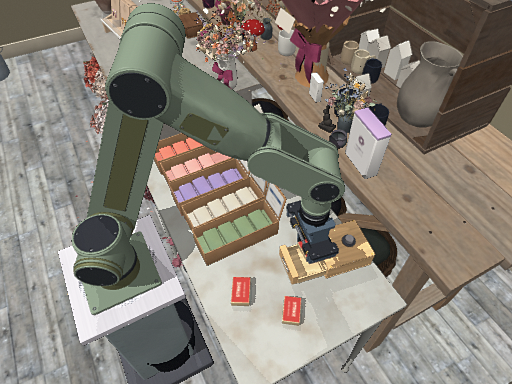

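The box is held over the compartment, in the wrist view at (263,240), between the tray walls at columns 200–343. Lowering now.

Emit:
{"op": "play_rows", "data": {
  "steps": [
    [0,0.003,-0.02,0],
    [0,0,-0.02,0],
    [0,0,-0.015,0],
    [0,0,-0.01,0],
    [0,0,-0.004,0]
  ]
}}

```text
time: 12.02
ee_pos: [0.5029, -0.2431, 0.0252]
tool_rot: [[-0.986, 0.166, 0.001], [0.166, 0.986, -0.0], [-0.001, -0.0, -1.0]]
ft_force: [-0.1, -0.0, 0.1]
opening: 0.057
```

Emit:
{"op": "play_rows", "data": {
  "steps": [
    [0,0,-0.004,0],
    [0,0,-0.002,0],
    [0,0,-0.001,0],
    [0,0,0,0],
    [0,0,0,0]
  ]
}}

```text
time: 12.43
ee_pos: [0.5027, -0.2431, 0.0183]
tool_rot: [[-0.986, 0.166, 0.001], [0.166, 0.986, -0.0], [-0.001, -0.0, -1.0]]
ft_force: [0.1, 0.3, 0.4]
opening: 0.0572
```

Emit:
{"op": "play_rows", "data": {
  "steps": [
    [0,0,-0.001,0],
    [0,0,-0.001,0],
    [0,0,-0.0005,0],
    [0,0,0,0],
    [0,0,0,0]
  ]
}}

```text
time: 12.85
ee_pos: [0.5024, -0.2429, 0.0152]
tool_rot: [[-0.986, 0.166, -0.0], [0.166, 0.986, 0.0], [0.0, 0.0, -1.0]]
ft_force: [0.1, -0.8, -0.3]
opening: 0.0571
```

Emit:
{"op": "play_rows", "data": {
  "steps": [
    [0,0,0,0],
    [0,0,0,0],
    [0,0,0,0],
    [0,0,0,0],
    [0,0,0,0]
  ],
  "fingers": 73
}}

```text
time: 13.27
ee_pos: [0.5024, -0.2429, 0.0153]
tool_rot: [[-0.986, 0.166, 0.0], [0.166, 0.986, 0.0], [-0.0, 0.0, -1.0]]
ft_force: [-0.3, -0.3, 0.2]
opening: 0.0651
```

Emit:
{"op": "play_rows", "data": {
  "steps": [
    [0,0,0.005,0],
    [0,0,0.01,0],
    [0,0,0.02,0],
    [0,0,0.03,0],
    [0,0,0.03,0]
  ]
}}

```text
time: 13.68
ee_pos: [0.5019, -0.2427, 0.1117]
tool_rot: [[-0.986, 0.166, -0.001], [0.166, 0.986, 0.001], [0.001, 0.0, -1.0]]
ft_force: [-0.0, -0.5, 0.3]
opening: 0.0651
```

```bash
python3 - <<'E'
from tray import *
s=manip.sense(); T=s['ee_pos'];print(T,s['ft_force'],s['opening'])
a=snap('wrist','w5.png')
b=tray('scene')
E
```

```text
[ 0.502 -0.243  0.112] [-0.032 -0.506  0.281] 0.06514862586647951
scene panel top x in unit: n 204 [-0.18  -0.179 -0.171 -0.162 -0.16 ] y -0.0440411677597162 0.04455986981582378
```

View pics/w5.png

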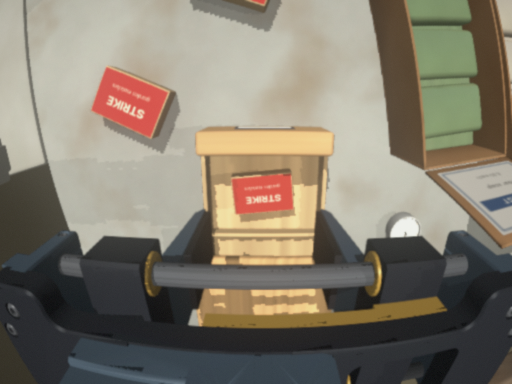

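The matchbox lies flat, print up, in the front compartment at about (263,193) in the wrist view. The tray is still fully out. Now I'll move in front of the panel with closed fingers.

Emit:
{"op": "play_rows", "data": {
  "steps": [
    [-0.02,0.002,0,0],
    [-0.025,0.003,0,0],
    [-0.025,0.003,0,0],
    [-0.02,0.003,0,0],
    [-0.01,0.001,0,0]
  ],
  "fingers": 255
}}

```text
time: 14.2
ee_pos: [0.3996, -0.2299, 0.1103]
tool_rot: [[-0.986, 0.166, -0.002], [0.166, 0.986, 0.001], [0.002, 0.001, -1.0]]
ft_force: [0.4, -0.0, -0.6]
opening: 0.0347
```

Emit:
{"op": "play_rows", "data": {
  "steps": [
    [0,0,0,0],
    [0,0,-0.02,0],
    [0,0,-0.03,0],
    [0,0,-0.02,0],
    [0,0,-0.01,0]
  ]
}}

```text
time: 14.62
ee_pos: [0.4027, -0.2307, 0.0282]
tool_rot: [[-0.986, 0.166, -0.002], [0.166, 0.986, 0.001], [0.002, 0.001, -1.0]]
ft_force: [-0.1, -0.1, 0.9]
opening: 0.002
```

```bash
python3 - <<'E'
from tray import *
s=manip.sense(); T=s['ee_pos'];print(T,s['ft_force'],s['opening'],'unit', (T[:2]-C)@np.c_[U,V])
a=snap('scene')['image'][180:330,240:440]
cv2.imwrite('pics/p6.png',cv2.resize(a,(800,600),interpolation=cv2.INTER_CUBIC)[...,::-1])
E
```

```text
[ 0.403 -0.231  0.028] [-0.098 -0.105  0.891] 0.001952484604121821 unit [-0.219 -0.005]
```

View pics/p6.png

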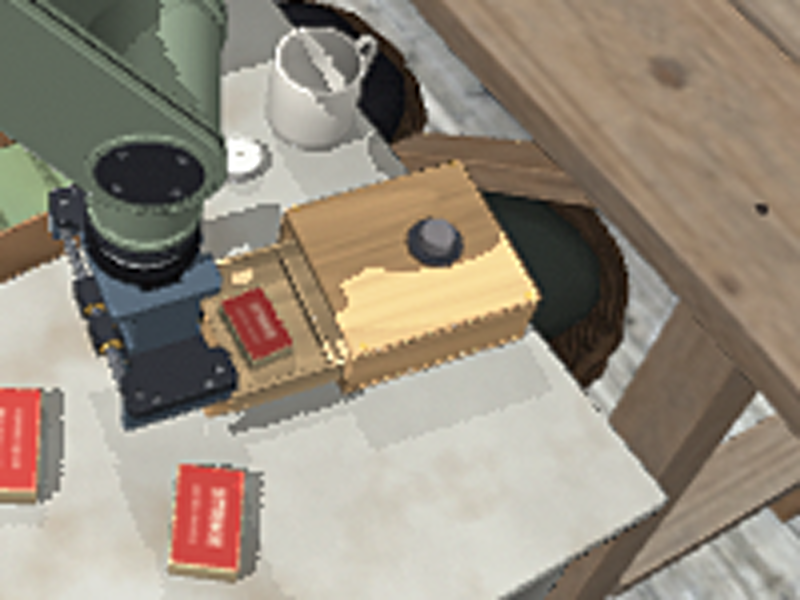

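Emit:
{"op": "play_rows", "data": {
  "steps": [
    [0.004,-0.0007,0,0],
    [0.004,-0.0007,0,0],
    [0.003,-0.0005,0,0],
    [0.002,-0.0003,0,0],
    [0.002,-0.0003,0,0]
  ]
}}

```text
time: 15.08
ee_pos: [0.4184, -0.2338, 0.031]
tool_rot: [[-0.986, 0.166, 0.002], [0.166, 0.986, -0.001], [-0.002, -0.001, -1.0]]
ft_force: [-0.3, -0.3, 0.9]
opening: 0.0005
```

Emit:
{"op": "play_rows", "data": {
  "steps": [
    [0.002,-0.0003,0,0],
    [0.002,-0.0003,0,0],
    [0.002,-0.0003,0,0],
    [0.002,-0.0003,0,0],
    [0.002,-0.0003,0,0]
  ]
}}

```text
time: 15.5
ee_pos: [0.4263, -0.2346, 0.0302]
tool_rot: [[-0.986, 0.165, -0.003], [0.165, 0.986, 0.001], [0.003, 0.0, -1.0]]
ft_force: [-3.8, -1.0, 3.3]
opening: 0.0005
```

Emit:
{"op": "play_rows", "data": {
  "steps": [
    [0.002,-0.0003,0,0],
    [0.002,-0.0003,0,0],
    [0.002,-0.0003,0,0],
    [0.002,-0.0003,0,0],
    [0.002,-0.0003,0,0]
  ]
}}

```text
time: 15.92
ee_pos: [0.4372, -0.2364, 0.0301]
tool_rot: [[-0.986, 0.166, -0.001], [0.166, 0.986, 0.0], [0.001, 0.0, -1.0]]
ft_force: [-3.8, -2.5, 1.8]
opening: 0.0006
```

Emit:
{"op": "play_rows", "data": {
  "steps": [
    [0.003,-0.0005,0,0],
    [0.003,-0.0005,0,0],
    [0.003,-0.0005,0,0],
    [0.003,-0.0005,0,0],
    [0.003,-0.0005,0,0]
  ]
}}

```text
time: 16.33
ee_pos: [0.4525, -0.239, 0.0301]
tool_rot: [[-0.986, 0.166, -0.0], [0.166, 0.986, 0.0], [0.0, -0.0, -1.0]]
ft_force: [-4.6, -2.4, 0.3]
opening: 0.0
```

Emit:
{"op": "play_rows", "data": {
  "steps": [
    [0.003,-0.0005,0,0],
    [0.003,-0.0005,0,0],
    [0.003,-0.0005,0,0],
    [0.003,-0.0005,0,0],
    [0.003,-0.0005,0,0]
  ]
}}

```text
time: 16.75
ee_pos: [0.4674, -0.2416, 0.0301]
tool_rot: [[-0.986, 0.166, -0.001], [0.166, 0.986, -0.0], [0.001, -0.0, -1.0]]
ft_force: [-4.7, -2.3, 0.8]
opening: 0.0002
```

```bash
python3 - <<'E'
from tray import *
s=manip.sense(); T=s['ee_pos'];print(T,s['ft_force'],s['opening'],'unit', (T[:2]-C)@np.c_[U,V], 'push',s['ft_force'][:2]@U)
a=tray('scene')['image'][180:330,240:440]
cv2.imwrite('pics/p7.png',cv2.resize(a,(800,600),interpolation=cv2.INTER_CUBIC)[...,::-1])
E
```

```text
[ 0.467 -0.242  0.03 ] [-4.701 -2.259  0.845] 0.00021773117871666991 unit [-0.153 -0.005] push -4.263927978436518
scene panel top x in unit: n 17 [-0.172 -0.172 -0.171 -0.073 -0.071] y -0.02843412531261576 -0.0003583090188679356
```

View pics/p7.png

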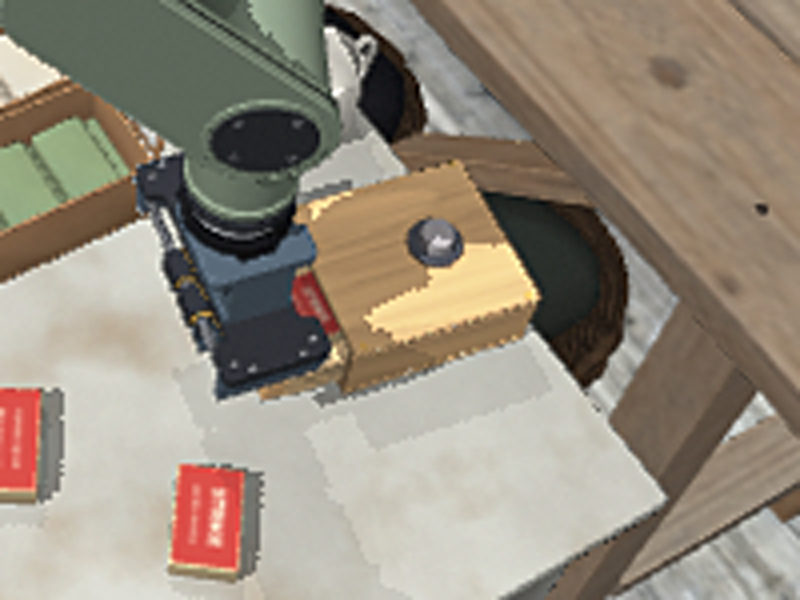

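Emit:
{"op": "play_rows", "data": {
  "steps": [
    [0.003,-0.0005,0,0],
    [0.003,-0.0005,0,0],
    [0.003,-0.0005,0,0],
    [0.003,-0.0005,0,0],
    [0.003,-0.0005,0,0]
  ]
}}

```text
time: 17.22
ee_pos: [0.4821, -0.2439, 0.0301]
tool_rot: [[-0.986, 0.166, -0.001], [0.166, 0.986, 0.0], [0.001, 0.0, -1.0]]
ft_force: [-5.1, -1.8, 1.1]
opening: 0.0004
```

Emit:
{"op": "play_rows", "data": {
  "steps": [
    [0.003,-0.0005,0,0],
    [0.003,-0.0005,0,0],
    [0.003,-0.0005,0,0],
    [0.002,-0.0003,0,0],
    [0.001,-0.0002,0,0]
  ]
}}

```text
time: 17.63
ee_pos: [0.4944, -0.246, 0.0301]
tool_rot: [[-0.986, 0.166, -0.001], [0.166, 0.986, 0.0], [0.001, -0.0, -1.0]]
ft_force: [-4.4, -2.0, 0.7]
opening: 0.0005
```

```bash
cat > look.py <<'E'
import sys
from tray import *
s=manip.sense(); T=s['ee_pos'];print(T,s['ft_force'],'unit', (T[:2]-C)@np.c_[U,V], 'push',s['ft_force'][:2]@U)
b=snap('scene'); p=cloud(b).reshape(-1,3); l=(p[:,:2]-C)@np.c_[U,V]
m=np.hypot(l[:,0]-.02,l[:,1]-.0)<.009; print('button z',np.median(p[m,2]),m.sum())
m=(p[:,2]>.047)&(p[:,2]<.06)&(l[:,0]>-.2)&(l[:,0]<-.07)&(abs(l[:,1])<.054); print('panel',m.sum(),np.percentile(l[m,0],[2,50,98]) if m.sum() else '')
a=b['image'][180:330,240:440]
cv2.imwrite('pics/'+sys.argv[1],cv2.resize(a,(800,600),interpolation=cv2.INTER_CUBIC)[...,::-1])
E
python3 look.py p8.png
```

```text
[ 0.494 -0.246  0.03 ] [-4.406 -2.049  0.685] unit [-0.126 -0.005] push -4.007502045341685
button z 0.0840026457629008 23
panel 12 [-0.145 -0.143 -0.127]
```

View pics/p8.png

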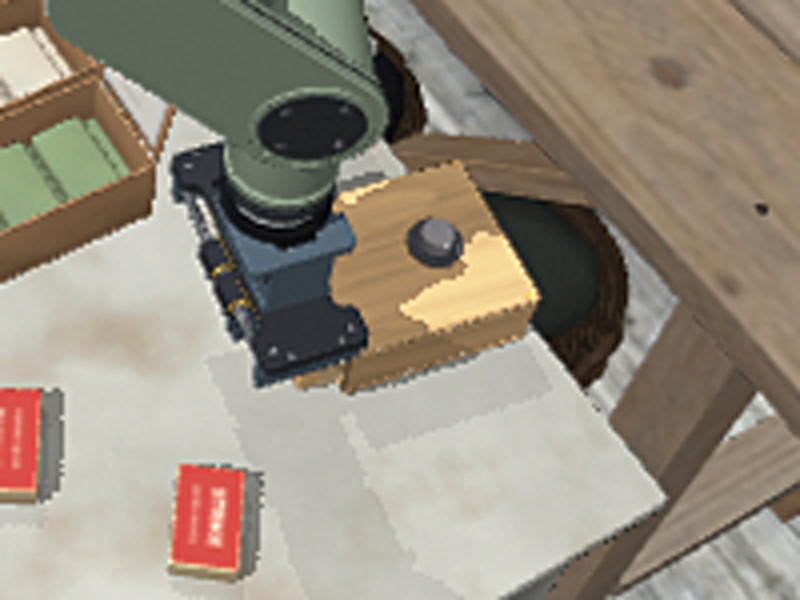

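Emit:
{"op": "play_rows", "data": {
  "steps": [
    [0.002,-0.0003,0,0],
    [0.002,-0.0003,0,0],
    [0.002,-0.0004,0,0],
    [0.001,-0.0002,0,0],
    [0.001,-0.0002,0,0]
  ]
}}

```text
time: 18.1
ee_pos: [0.5015, -0.2472, 0.0301]
tool_rot: [[-0.986, 0.166, -0.002], [0.166, 0.986, 0.001], [0.002, 0.0, -1.0]]
ft_force: [-5.6, -1.6, 1.4]
opening: 0.0003
```

Emit:
{"op": "play_rows", "data": {
  "steps": [
    [0.001,-0.0002,0,0],
    [0.001,-0.0002,0,0],
    [0.001,-0.0002,0,0],
    [0.001,-0.0001,0,0],
    [0.001,-0.0002,0,0]
  ]
}}

```text
time: 18.52
ee_pos: [0.506, -0.2479, 0.0301]
tool_rot: [[-0.986, 0.166, -0.003], [0.166, 0.986, 0.001], [0.003, 0.0, -1.0]]
ft_force: [-7.2, -1.4, 3.2]
opening: 0.0005
```

```bash
python3 look.py p9.png
```

```text
[ 0.506 -0.248  0.03 ] [-7.208 -1.447  3.225] unit [-0.114 -0.005] push -6.870309935959377
button z 0.08012658044572629 27
panel 11 [-0.133 -0.13  -0.115]
```

Emit:
{"op": "play_rows", "data": {
  "steps": [
    [0.0006,-0.0001,0,0],
    [0.0006,-0.0001,0,0],
    [0.0006,-0.0001,0,0],
    [0.0006,-0.0001,0,0],
    [0.0006,-0.0001,0,0]
  ]
}}

```text
time: 18.98
ee_pos: [0.5104, -0.2487, 0.0301]
tool_rot: [[-0.986, 0.166, -0.0], [0.166, 0.986, 0.0], [0.0, 0.0, -1.0]]
ft_force: [-4.9, -1.8, 0.1]
opening: 0.0007
```

```bash
python3 look.py p9.png
```

```text
[ 0.51  -0.249  0.03 ] [-4.916 -1.813  0.099] unit [-0.11  -0.005] push -4.54885860649695
button z 0.08423289900769253 27
panel 10 [-0.128 -0.126 -0.109]
```

Emit:
{"op": "play_rows", "data": {
  "steps": [
    [0.0006,-0.0001,0,0],
    [0.0006,-0.0001,0,0],
    [0.0006,-0.0001,0,0],
    [0.0006,-0.0001,0,0],
    [0.0006,-0.0001,0,0]
  ]
}}

```text
time: 19.45
ee_pos: [0.5114, -0.2488, 0.0301]
tool_rot: [[-0.986, 0.165, -0.004], [0.165, 0.986, 0.001], [0.004, 0.0, -1.0]]
ft_force: [-9.0, -1.5, 4.6]
opening: 0.0007
```

```bash
python3 look.py p9.png
```

```text
[ 0.511 -0.249  0.03 ] [-8.955 -1.531  4.617] unit [-0.109 -0.005] push -8.579489474300571
button z 0.08460211185303237 24
panel 13 [-0.128 -0.125 -0.105]
```

It clicked: the force fell from 6.9 to 4.5 N and the button came back up to z = 0.084. The 8.6 N now is the buffer, so I'll back off gently.

Emit:
{"op": "play_rows", "data": {
  "steps": [
    [-0.001,0.0002,0,0],
    [-0.001,0.0002,0,0],
    [-0.001,0.0001,0,0],
    [-0.001,0.0002,0,0],
    [-0.001,0.0002,0,0]
  ]
}}

```text
time: 19.92
ee_pos: [0.5091, -0.2482, 0.0304]
tool_rot: [[-0.986, 0.166, 0.001], [0.166, 0.986, 0.0], [-0.001, 0.0, -1.0]]
ft_force: [-1.5, -1.5, -1.1]
opening: 0.0007
```

Emit:
{"op": "play_rows", "data": {
  "steps": [
    [-0.002,0.0003,0,0],
    [-0.002,0.0003,0,0],
    [-0.003,0.0005,0,0],
    [-0.003,0.0005,0,0],
    [-0.005,0.0008,0,0]
  ]
}}

```text
time: 20.33
ee_pos: [0.4938, -0.246, 0.0305]
tool_rot: [[-0.986, 0.166, 0.001], [0.166, 0.986, -0.0], [-0.001, -0.0, -1.0]]
ft_force: [0.3, -0.2, 0.0]
opening: 0.0006
```

Emit:
{"op": "play_rows", "data": {
  "steps": [
    [-0.015,0.002,0,0],
    [-0.025,0.003,0,0],
    [-0.03,0.004,0,0],
    [-0.03,0.004,0.02,0],
    [-0.03,0.004,0.03,0]
  ]
}}

```text
time: 20.75
ee_pos: [0.3606, -0.2272, 0.078]
tool_rot: [[-0.986, 0.165, -0.005], [0.165, 0.986, 0.004], [0.006, 0.003, -1.0]]
ft_force: [0.1, -0.6, 0.6]
opening: 0.0006
```

```bash
python3 look.py p10.png
```

```text
[ 0.361 -0.227  0.078] [ 0.076 -0.644  0.617] unit [-0.261 -0.009] push 0.18174183508951539
button z 0.08493867786274897 26
panel 232 [-0.095 -0.087 -0.076]
```

View pics/p10.png

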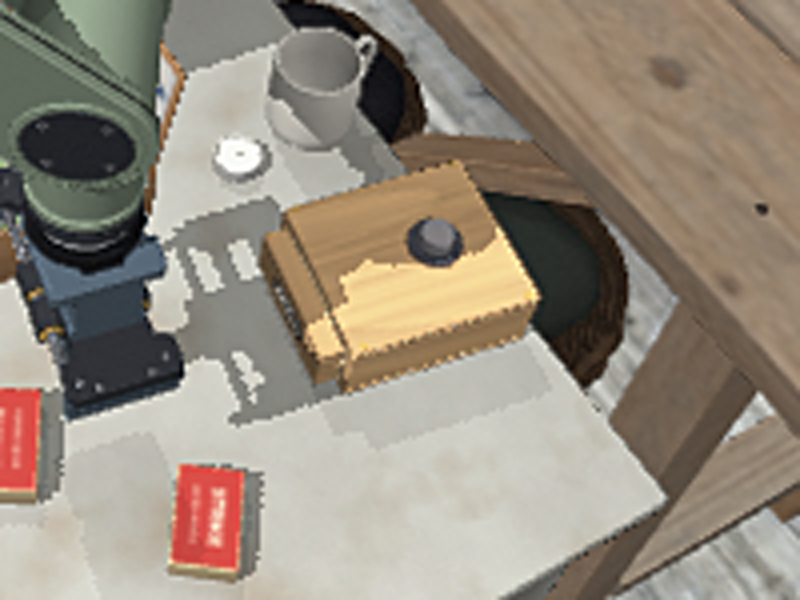

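The tray is latched with its panel face at -0.095, the rest position. The button is up, nothing touches the tray, and the mug and tealight are undisturbed. I'll let the arm settle and hand in.

Emit:
{"op": "play_rows", "data": {
  "steps": [
    [0,0,0.01,0],
    [0,0,0,0],
    [0,0,0,0],
    [0,0,0,0],
    [0,0,0,0]
  ]
}}

```text
time: 21.22
ee_pos: [0.364, -0.2288, 0.0889]
tool_rot: [[-0.986, 0.165, -0.001], [0.165, 0.986, 0.001], [0.001, 0.001, -1.0]]
ft_force: [-0.5, -0.1, 0.2]
opening: 0.0007
```

```bash
python3 look.py p11.png && python3 -c "
from cell import manip; print(manip.finish_job())"
```

```text
[ 0.364 -0.229  0.089] [-0.506 -0.104  0.187] unit [-0.257 -0.01 ] push -0.48196145602555684
button z 0.08419326680178024 25
panel 234 [-0.095 -0.087 -0.076]
the job is handed in; nothing more can be done
None
```

The matchbox is in the drawer and the tray is latched shut. I handed the job in at about 21 s of the 72 s allowed; no verdict was reported.

- **Release:** I pressed the button with about 3 N. The tray popped fully out, with the panel face measured at -0.180 m in the unit's frame, which is 85 mm of travel.
- **Placing:** I took the smallest of the three red boxes, the one near the mug. I laid it flat with the printed side up in the front compartment, and the wrist picture confirmed it.
- **Closing:** The highest push I read was about 9 N, reached on the buffer just past the click. Forces were read only at the end of each short move, so I did not see the values in between.
- **Last checks:** With the gripper clear, the panel face was at its latched position (-0.095 m) and the button top was at 84 mm, which is fully up.
- **Not checked:** I could not see the matchbox once the tray was shut, so its final position comes from the picture before closing and the gentle push. The mug and the tealight next to it look unmoved in the last picture. I did not re-measure the house or the second tealight, but the arm never went near them.

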